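# Candle a quail egg

### The arm

A 6-joint arm with a two-finger parallel gripper is mounted at the origin on a cart in front of the work surface, level with it; the furniture and walls round the work are solid. World frame = base frame: x ahead of the robot, y to its left, z up, the work surface at z = 0. Lengths are in m, angles in rad, forces in N, time in s.
With the tool pointing down it reaches from about 0.35 to 0.775 m from the base axis. Payload 5.5 kg.
Tool frame: the origin (TCP) lies midway between the tips of the shut fingers; the grasp point (between the pads) lies behind it (env.grip_point_offset is the z of the grasp point in the tool frame, in m); z points along the fingers, y is the direction in which the jaws open and shut (so a half turn about z gives the same grasp; the last joint's range is limited). The gripper opens to 85 mm and grips with 20 to 120 N. Pads are 22 mm wide; open, the fingers measure 114 mm over their backs; the gripper's body (76 mm by 85 mm) begins 54 mm behind the grasp point. The pads swing forward as they close: fully open they stand 13 mm farther back than shut.
Start: joints at [1.13, 0.313, 0.046, 1.304, 0, 1.431], TCP at [0.17, 0.549, 0.231] pointing down, gripper open.
Joint ranges: [-2.76, 2.76], [-0.86, 1.69], [-1.03, 1.26], [-2.2, 2.34], [-1.47, 1.5], [-3.14, 3.14]. Speed limits (rad/s): [2.57, 2.57, 3.14, 3.14, 3.14, 3.14].

### API

Orientations are given as a unit quaternion [w, x, y, z].
In Python, from workcell import env, viewer gives the robot as it stands. The module is installed in compiled form; this text tells all that it offers.
- The arm moves only by the shell command python3 -m inch 'ROWS' [OPENING] [FORCE]. ROWS is JSON, a list of rows, each a list of 2 entries, a list of its own where there are three numbers: the shift along the tool's x, y, z in m, then the turn about the tool's z in degrees. In form: [[[tx, ty, tz], spin], ...]. A call has 1 to 5 rows; each row is the pose to reach, as a shift and turn from the pose measured when the call began, along the tool's axes at that moment; what a row does not reach only later rows make up. A row lasts 1/12 s, in which the tool goes at most 41.7 mm and 7.16 degrees, less where a joint would pass 70% of its speed; a pose out of reach is approached as far as the arm can. A call with a gripper value outside its range is refused whole. OPENING is the closure, from 0 (fully open) to 1 (shut), set as the call begins (- or left out, the last holds). The fingers move at their own pace and stop on an object; FORCE is the grip in N (left out, the last holds). Time passes only in rows, so rows that repeat a pose let the fingers close. It gives the time, the measured TCP pose, the force and the opening at its end, in the units of the state.
- env.get_state(): the state, without advancing time (a new reading comes with each control period).
- viewer.read_camera(name): name is "scene" or "side" or "wrist"; returns a dict with "image" (480x640x3 uint8, red, green, blue), "depth" (480x640 float32, m along the optical axis (not along the pixel's ray), 0 where there is no reading), "vertical_fov" (degrees; the focal length in pixels is half the picture's height over the tangent of half this angle, whatever the lens; pixels are square), "cx", "cy" (the principal point, pixels), "R" (3x3) and "t" (3): a world point X has camera coordinates R X + t; the wrist camera has in their place "T_tool_cam" (4x4, takes a point from camera to tool coordinates, whose origin is the TCP and whose axes are the flange's). Camera axes: x right, y down, z forward; pixel columns grow to the right and rows downward; lengths in m; the calibration is good to about 2 mm. A picture is of the moment at which its call begins: read the wrist's pose just before it.
- env.hand_in(): hands the job in, once; it reports no verdict.
The state is a dict: "clock": time; "joint_pos": joint angles; "qvel": joint speeds; "tau": joint torques, N m; "tcp_pos": TCP position; "orientation": TCP orientation; "wrist_force": force on the tool from outside, world axes, zero at the start; "ft_torque": the same for the moment, N m; "finger_gap": finger opening in m.
Only numpy, scipy, OpenCV 4.12 (cv2) and the standard library are available. Lean on these libraries where they do the work, as an engineer would, in place of code of your own. Each camera call takes 0.05 s, during which the arm holds its last target. There are 200 camera calls.

### The job

Check the middle quail egg for freshness: switch the candling lamp on by twisting its timer switch clockwise to the stop, then let go so that it springs all the way back. Then pick up the tongs, close them gently on the middle egg, lift it off the wooden board and finish with the egg held still, upright and centred just above the lamp's rubber eyecup, 1 or 2 cm of air below it and not resting on it. The program ends while still holding the egg there in the tongs; do not touch the eggs with the gripper itself, and leave the other two eggs standing and the things around in place.

Things in the scene. Friction and masses are not known exactly. Their poses are not given: they have to be found in the camera images.
- lamp: Egg-candling lamp: off-white box with rounded edges, 120 (x) x 190 (y) x 52 mm high, fixed at a varying place and yaw. Origin: centre of its underside, z up, -x its front towards the robot. On top: a black rubber eyecup at x -5, y +48 mm (left seen from the robot) and the black timer switch at x -5, y -52 mm (right).
- eyecup_rim (a point): Centre of the open rim of the lamp's black rubber eyecup: a short cone 34 mm high on the lamp's top, 56 mm across at its foot, 35 mm across at the rim (wall 3 mm); the rim is 86 mm above the table.
- switch_grip (a point): Point to grip the timer switch, on its upright axis, 80 mm above the table. The switch is a black disc of 45 mm diameter, 7 mm thick, with an upright grip bar 44 long x 14 wide x 29 mm high whose top is 90 mm above the table. The point turns with it: x runs along the bar, y across it (grip across y), z up; a white line marks the bar's -x half.
- switch (a joint): Turn of the timer switch, rad: 0 at rest, grows CLOCKWISE seen from above, hard stop at 1.3 (74.5 degrees). A spring (0.015 N m at rest, 0.08 N m at the stop) brings it back to 0 by itself in about 2 s once let go.
- egg_board: Light wooden board 66 (x) x 176 (y) x 16 mm high, fixed at a varying place and yaw, with three round sockets (25 mm wide, 7 mm deep) in a row along its y, 60 mm apart, in each of which an egg stands. Origin: centre of its underside.
- tongs: Tongs with black heads and thin steel arms, 264 mm long, 20 mm high, about 120 g, lying flat. Origin: on the table at mid-length. Body -x points to the jaws (tip at x -132 mm), +x to the hinge pin (x +99), z up. The arm on body +y is rigid with this body, the one on -y is hinged. Squeeze the steel arms between x -66 and -20 mm: 15 mm high, 55 mm across at rest. Centre of mass near x -47.
- tongs_arm (a joint): Tongs' hinge, rad: 0.07 open (rest, at its stop, spring-loaded), smaller when squeezed, about 0 on an egg, -0.1 when empty tips meet. Squeezed at tongs_grip, closing starts at 4.5 N a side and takes 7 N at joint 0; only force beyond that reaches the egg. One arm alone is hinged, so the midline between the arms runs through the hinge pin, turned by half this angle from body -x towards body -y.
- tongs_grip (a point): Point midway between the steel arms (when open), 10 mm above the tongs' underside, 144 mm from the hinge pin, near the centre of mass: where to squeeze. Outer faces 60 mm apart there when open. Axes as tongs.
- tongs_jaws (a point): Point midway between the jaws (when open), 10 mm above the tongs' underside, 73 mm from tongs_grip, 14 mm behind the tip: where the egg should be. The inner faces are 40 mm apart there when open, 37 mm at the tip, wider towards the hinge; the jaws are 66 mm long, 20 mm high and up to 12 mm thick.
- egg: The middle one of three alike speckled cream quail eggs, 12 g, standing upright with the blunt end up in the board's middle socket: 33 mm high, 25 mm thick. Origin: its centre, 9.5 mm above the board's top at the start; z is its long axis, up. The shell bears about 20 N from each jaw.
- egg_left: Bystander: like egg, in the socket 60 mm to the +y side of it along the board's y. Origin: its centre.
- egg_right: Bystander: like egg, in the socket 60 mm to the -y side of it along the board's y. Origin: its centre.
- salt_jar: Bystander: clear jar of salt with tan lid, 72 mm wide, 78 mm high, loose, on the table behind the lamp.
- shaker: Bystander: steel shaker with handle, 69 x 96 x 105 mm, loose, on the table behind the lamp.
- cups: Bystander: stack of white paper portion cups, 54 mm wide, 51 mm high, loose, on the table between the tongs and the lamp.

How it is judged:
By the outcome, as a careful person would: the job done as asked, in the order asked, and still so for the second after the job is handed in, while the arm keeps its last pose, push and grip.
It also fails if it takes over 59 s, if anything falls off the work surface, if the arm or the gripper's body presses on something with over 40 N, if the wrist force passes 120 N, or if a joint passes its speed limit or range.

## Working session

There is one attempt and no reset: what is moved stays moved. The work goes in short steps, Python scripts to look and compute and a shell command to move; the robot and the scene stay as the last step left them, time stands still between calls to the robot, and variables do not carry over. Pictures are saved under pics/ and viewed, on a budget of 10 in all, crops included, one or two more only if the job needs it, and the job is handed in when it is done.

```bash
mkdir -p pics
cat > h.py <<'E'
import numpy as np, cv2
from scipy.spatial.transform import Rotation as Ro
from workcell import env, viewer
np.set_printoptions(precision=4,suppress=True)
def cam(n):
    s=env.get_state(); d=viewer.read_camera(n)
    f=240/np.tan(np.radians(d["vertical_fov"])/2); D=d["depth"]
    v,u=np.mgrid[0:480,0:640]
    P=np.stack([(u-d["cx"])/f*D,(v-d["cy"])/f*D,D],-1)
    if "R" in d: W=(P-np.array(d["t"]))@np.array(d["R"])
    else:
        T=np.array(d["T_tool_cam"]); R=Ro.from_quat(np.roll(s["orientation"],-1)).as_matrix()
        W=(P@T[:3,:3].T+T[:3,3])@R.T+s["tcp_pos"]
    W[D==0]=np.nan
    return d["image"],W
def tool():
    s=env.get_state(); return np.array(s["tcp_pos"]),Ro.from_quat(np.roll(s["orientation"],-1)).as_matrix()
def save(n,im): cv2.imwrite("pics/"+n,cv2.cvtColor(im,cv2.COLOR_RGB2BGR))
E
python3 - <<'E'
from h import *
print(env.get_state(), env.grip_point_offset)
for n in("scene","side"):
    im,W=cam(n); save(n+"0.png",im); np.savez("pics/%s0.npz"%n,im=im,W=W)
im,W=cam("wrist");save("wrist0.png",im)
E
```

```text
{'clock': 0.0, 'joint_pos': array([ 1.1304,  0.314 ,  0.0449,  1.3036, -0.    ,  1.4312]), 'qvel': array([-0.0001, -0.0006, -0.0004, -0.0003, -0.0007,  0.0002]), 'tau': array([  0.0001, -48.0625,  29.8533,   0.0194,  -0.0003,  -0.    ]), 'tcp_pos': array([0.1702, 0.5487, 0.2304]), 'orientation': array([-0.0003,  0.1498,  0.9887, -0.0009]), 'wrist_force': array([0.0607, 0.1751, 0.1556]), 'ft_torque': array([ 0.0534,  0.0411, -0.0216]), 'finger_gap': 0.0853901377988022} -0.0187
```

View pics/scene0.png

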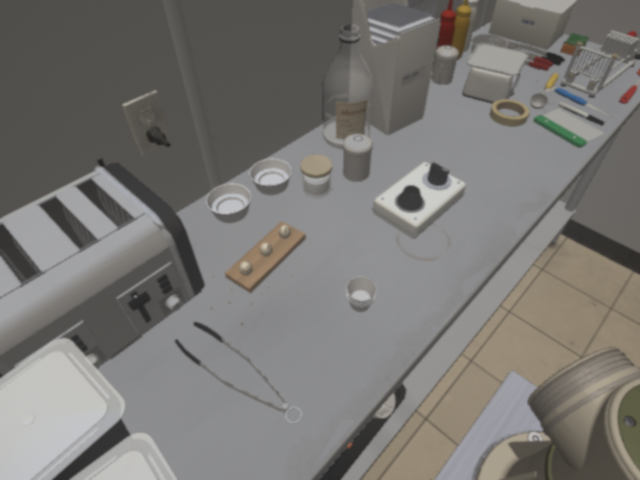

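View pics/side0.png

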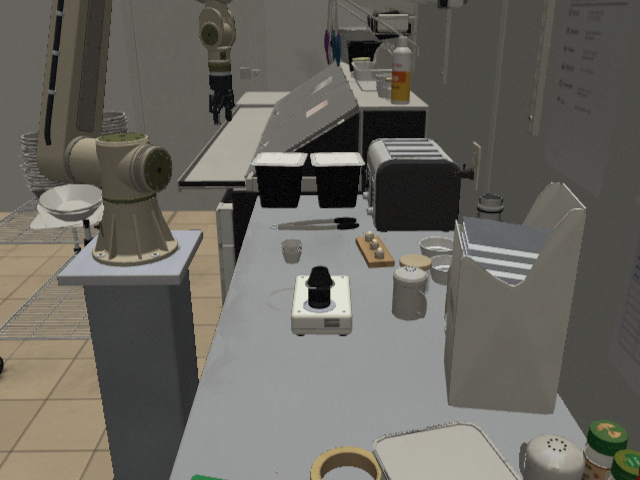

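The scene view shows the eggs at (245,267), (266,248) and (285,231), the eyecup at (410,197), the switch at (438,175), the tongs from their tips at (185,345)/(200,325) to the hinge at (290,410), and the cups at (360,292).

Run:
```python
from h import *
z=np.load("pics/scene0.npz"); W=z["W"]
for n,(u,v) in dict(eggA=(245,264),eggB=(266,245),eggC=(285,229),cup=(410,189),sw=(438,168),lampL=(377,197),lampF=(417,228),lampR=(464,180),lampB=(430,166),tipL=(200,326),tipR=(180,345),armL=(235,350),armR=(228,383),hinge=(285,404),cups=(360,285),jar=(316,163),b1=(228,270),b2=(250,285),b3=(304,237),b4=(282,225)).items():
    print(n,np.nanmedian(W[v-1:v+2,u-1:u+2].reshape(-1,3),0))
# tongs points: above table 8..30mm in region
m=(W[...,2]>.006)&(W[...,2]<.03)
u0=np.zeros_like(m);u0[315:425,170:300]=1
p=W[m&u0];print(len(p),p.min(0),p.max(0))
c=p[:,:2].mean(0);U,S,V=np.linalg.svd(p[:,:2]-c);print(c,V[0],np.degrees(np.arctan2(V[0,1],V[0,0])),((p[:,:2]-c)@V[0]).min(),((p[:,:2]-c)@V[0]).max())
# lamp top
m=(abs(W[...,2]-.052)<.005);u0=np.zeros_like(m);u0[160:235,370:470]=1
p=W[m&u0][:,:2].astype(np.float32);print("lamp",len(p),cv2.minAreaRect(p))
m=(abs(W[...,2]-.016)<.005);u0=np.zeros_like(m);u0[220:292,222:310]=1
p=W[m&u0][:,:2].astype(np.float32);print("board",len(p),cv2.minAreaRect(p))
```

```text
eggA [0.6272 0.0214 0.0406]
eggB [ 0.6352 -0.0393  0.0401]
eggC [ 0.6399 -0.0973  0.039 ]
cup [ 0.5042 -0.339   0.0741]
sw [ 0.4913 -0.4221  0.0884]
lampL [ 0.554  -0.292   0.0506]
lampF [ 0.4404 -0.2827  0.0398]
lampR [ 0.4684 -0.5288 -0.    ]
lampB [ 0.5104 -0.4206  0.0842]
tipL [0.5952 0.1579 0.017 ]
tipR [0.5873 0.2044 0.0186]
armL [0.5141 0.1439 0.0122]
armR [0.4755 0.19   0.0121]
hinge [0.3802 0.1511 0.0179]
cups [ 0.4373 -0.0983  0.0311]
jar [ 0.7101 -0.2629  0.0769]
b1 [0.6579 0.0432 0.0158]
b2 [0.5989 0.0371 0.016 ]
b3 [ 0.6163 -0.1264  0.0081]
b4 [ 0.6702 -0.1131  0.017 ]
868 [0.3486 0.1394 0.0061] [0.6123 0.2077 0.0228]
[0.4864 0.168 ] [-0.9946 -0.1041] -174.02476565151707 -0.12443365537353868 0.13882364514646353
lamp 2300 ((0.49545857310295105, -0.3727629780769348), (0.19131360948085785, 0.11957944184541702), 88.68533325195312)
board 1804 ((0.6905134320259094, -0.0314752534031868), (0.17530514299869537, 0.17873981595039368), 7.599569797515869)
```

```bash
python3 -m inch '[[[-0.04,-0.034,0],0],[[-0.08,-0.068,0],0],[[-0.12,-0.103,0],0],[[-0.148,-0.127,0],0],[[-0.148,-0.127,0],0]]' 0
python3 -m inch '[[[-0.04,-0.034,0],0],[[-0.08,-0.068,0],0],[[-0.12,-0.103,0],0],[[-0.148,-0.127,0],0],[[-0.148,-0.127,0],0]]'
python3 - <<'E'
from h import *
d=viewer.read_camera("wrist");print(d["T_tool_cam"],d["vertical_fov"]);print(tool(),env.get_state()["clock"])
z=np.load("pics/scene0.npz"); W=z["W"].reshape(-1,3)
p=W[(W[:,2]>.07)&(np.hypot(W[:,0]-.489,W[:,1]+.425)<.04)][:,:2].astype(np.float32);print(len(p),cv2.minAreaRect(p))
E
```

```text
clock: 0.57
tcp_pos: [0.2746, 0.381, 0.2305]
orientation: [-0.0, 0.15, 0.989, -0.001]
wrist_force: [0.2, 0.2, -0.2]
finger_gap: 0.0855
clock: 0.98
tcp_pos: [0.3791, 0.2132, 0.2308]
orientation: [0.0, 0.151, 0.989, -0.002]
wrist_force: [0.0, -0.5, 0.0]
finger_gap: 0.0854
[[-0.0002 -0.9657 -0.2598  0.0657]
 [ 1.     -0.0002  0.0002  0.0003]
 [-0.0003 -0.2598  0.9657 -0.1425]
 [ 0.      0.      0.      1.    ]] 71.0287202002328
(array([0.3818, 0.2102, 0.2307]), array([[-0.9532,  0.3022,  0.0014],
       [ 0.3022,  0.9532, -0.0055],
       [-0.003 , -0.0048, -1.    ]])) 1.0333
207 ((0.4896478056907654, -0.42452332377433777), (0.01804363541305065, 0.043011102825403214), 86.12116241455078)
```

```bash
for i in 1 2 3; do :; done
python3 -m inch '[[[-0.018,-0.035,0],0],[[-0.036,-0.07,0],0],[[-0.054,-0.105,0],0],[[-0.072,-0.14,0],0],[[-0.086,-0.168,0],0]]'
python3 -m inch '[[[-0.018,-0.035,0],0],[[-0.036,-0.07,0],0],[[-0.054,-0.105,0],0],[[-0.072,-0.14,0],0],[[-0.086,-0.168,0],0]]'
python3 -m inch '[[[-0.018,-0.035,0],0],[[-0.036,-0.07,0],0],[[-0.054,-0.105,0],0],[[-0.072,-0.14,0],0],[[-0.086,-0.168,0],0]]'
python3 -m inch '[[[-0.018,-0.035,0],-5],[[-0.036,-0.07,0],-10],[[-0.036,-0.07,0],-16],[[-0.036,-0.07,0],-16]]'
python3 - <<'E'
from h import *
im,W=cam("wrist"); save("wrist1.png",im); np.savez("pics/w1.npz",im=im,W=W)
p,R=tool();print(p,R,env.get_state()["joint_pos"])
Q=W.reshape(-1,3)
q=Q[(Q[:,2]>.075)&(Q[:,2]<.1)&(np.hypot(Q[:,0]-.489,Q[:,1]+.425)<.035)]
print(len(q),q[:,2].max(),cv2.minAreaRect(q[:,:2].astype(np.float32)))
q=Q[(abs(Q[:,2]-.086)<.006)&(np.hypot(Q[:,0]-.491,Q[:,1]+.325)<.03)]
if len(q)>5: print("cup",len(q),cv2.minEnclosingCircle(q[:,:2].astype(np.float32)))
E
```

```text
clock: 1.45
tcp_pos: [0.4129, 0.0217, 0.2317]
orientation: [0.001, 0.153, 0.988, -0.003]
wrist_force: [0.4, -0.0, -0.1]
finger_gap: 0.0855
clock: 1.87
tcp_pos: [0.444, -0.1672, 0.2327]
orientation: [0.001, 0.154, 0.988, -0.003]
wrist_force: [1.9, 0.0, -0.1]
finger_gap: 0.0853
clock: 2.28
tcp_pos: [0.4748, -0.3563, 0.2334]
orientation: [0.001, 0.155, 0.988, -0.003]
wrist_force: [0.3, 0.2, -0.2]
finger_gap: 0.0854
clock: 2.62
tcp_pos: [0.4872, -0.4359, 0.2316]
orientation: [-0.0, 0.016, 1.0, -0.002]
wrist_force: [0.6, -0.3, 1.0]
finger_gap: 0.0855
[ 0.4872 -0.4343  0.2324] [[-0.9994  0.0347  0.0001]
 [ 0.0347  0.9994 -0.0045]
 [-0.0002 -0.0045 -1.    ]] [-0.8495  0.4677  0.2772  1.377  -0.0029 -0.8148]
801 0.09218579442613695 ((0.4907304048538208, -0.4265371263027191), (0.013449747115373611, 0.0444825254380703), 88.2504653930664)
cup 566 ((0.4924982190132141, -0.3271016776561737), 0.018488800153136253)
```

View pics/wrist1.png

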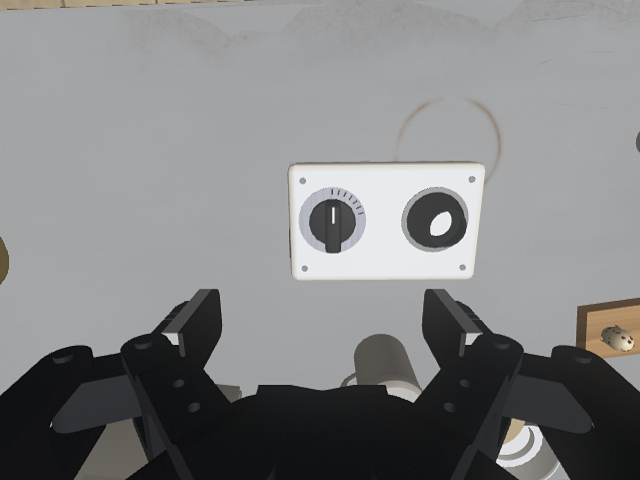

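The wrist view shows the lamp upright: switch at (333,222) with its bar along world x, eyecup at (437,218). The measured spacing of 99.5 mm matches the expected 100 mm. Next I descend on the switch.

```bash
python3 -m inch '[[[-0.003,0.0085,0.03],0],[[-0.003,0.0085,0.07],0],[[-0.003,0.0085,0.11],0],[[-0.003,0.0085,0.12],0],[[-0.003,0.0085,0.12],0]]' 0.4 30
python3 - <<'E'
from h import *
p,R=tool();print(p, R.T@(np.array([.4907,-.4265,.066])-p), env.get_state()["finger_gap"])
E
```

```text
clock: 3.08
tcp_pos: [0.4886, -0.4228, 0.1092]
orientation: [-0.003, 0.018, 1.0, 0.001]
wrist_force: [-0.7, -0.1, 0.5]
finger_gap: 0.0511
[ 0.4886 -0.4228  0.1092] [-0.0025 -0.0037  0.0432] 0.051077834712959284
```

```bash
python3 -m inch '[[[-0.0025,-0.0037,0.025],0],[[-0.0025,-0.0037,0.043],0],[[-0.0025,-0.0037,0.043],0]]'
python3 -m inch '[[[0,0,0],0],[[0,0,0],0],[[0,0,0],0],[[0,0,0],0],[[0,0,0],0]]' 1 30
```

```text
clock: 3.33
tcp_pos: [0.4904, -0.4253, 0.0656]
orientation: [-0.003, 0.018, 1.0, 0.002]
wrist_force: [-1.3, -0.1, 0.1]
finger_gap: 0.0514
clock: 3.75
tcp_pos: [0.4916, -0.4268, 0.0685]
orientation: [-0.002, 0.018, 1.0, -0.0]
wrist_force: [-0.8, 0.3, 6.9]
finger_gap: 0.0135
```

```bash
python3 -m inch '[[[0,0,-0.001],7],[[0,0,-0.001],14],[[0,0,-0.001],21],[[0,0,-0.001],28],[[0,0,-0.001],35]]'
python3 -m inch '[[[0,0,0],7],[[0,0,0],14],[[0,0,0],21],[[0,0,0],28],[[0,0,0],33]]'
python3 - <<'E'
from h import *
p,R=tool();print(p,np.degrees(np.arctan2(R[1,1],R[0,1])),env.get_state()["ft_torque"],env.get_state()["wrist_force"])
E
```

```text
clock: 4.17
tcp_pos: [0.4914, -0.4273, 0.0687]
orientation: [-0.002, 0.321, 0.947, -0.001]
wrist_force: [1.7, -3.6, -10.1]
finger_gap: 0.0133
clock: 4.58
tcp_pos: [0.491, -0.4276, 0.0686]
orientation: [-0.002, 0.579, 0.815, -0.002]
wrist_force: [-0.8, -2.5, -4.7]
finger_gap: 0.0132
[ 0.491  -0.4276  0.0686] 19.213138736413143 [-0.2818  0.0167  0.1083] [-0.7868 -2.512  -4.7463]
```

```bash
python3 -m inch '[[[0,0,0],3],[[0,0,0],6],[[0,0,0],9],[[0,0,0],9],[[0,0,0],9]]'
python3 - <<'E'
from h import *
im,W=cam("side"); save("side1.png",im[250:350,260:400].repeat(4,0).repeat(4,1))
p,R=tool();print(p,np.degrees(np.arctan2(R[1,1],R[0,1])),env.get_state()["ft_torque"],env.get_state()["wrist_force"])
E
```

```text
clock: 5.0
tcp_pos: [0.4909, -0.4277, 0.0687]
orientation: [-0.002, 0.64, 0.768, -0.002]
wrist_force: [-1.6, -1.8, -3.8]
finger_gap: 0.0129
[ 0.4909 -0.4276  0.0687] 10.371097887877678 [-0.2801  0.142   1.4613] [-0.7987 -1.794  -4.0581]
```

The yaw torque jumped to 1.46 N·m after about 78° of turn, so the switch is at its stop. Now I release it.

```bash
python3 -m inch '[[[0,0,0],-3],[[0,0,0],-3],[[0,0,0],-3]]' 0
python3 -m inch '[[[0,0,-0.03],0],[[0,0,-0.07],0],[[0,0,-0.11],0],[[0,0,-0.15],0],[[0,0,-0.165],0]]'
python3 -m inch '[[[0,0,0],-7],[[0,0,0],-14],[[0,0,0],-21],[[0,0,0],-28],[[0,0,0],-35]]'
python3 -m inch '[[[0,0,0],-7],[[0,0,0],-14],[[0,0,0],-21],[[0,0,0],-28],[[0,0,0],-35]]'
python3 -m inch '[[[0,0,0],0],[[0,0,0],0],[[0,0,0],0],[[0,0,0],0],[[0,0,0],0]]'
python3 - <<'E'
from h import *
im,W=cam("wrist"); save("wrist2.png",im)
p,R=tool();print(p,R)
Q=W.reshape(-1,3)
q=Q[(Q[:,2]>.075)&(Q[:,2]<.1)&(np.hypot(Q[:,0]-.489,Q[:,1]+.425)<.035)]
print(len(q),q[:,2].max(),cv2.minAreaRect(q[:,:2].astype(np.float32)))
E
```

```text
clock: 5.3
tcp_pos: [0.4913, -0.428, 0.0695]
orientation: [-0.001, 0.621, 0.784, -0.002]
wrist_force: [0.2, 0.2, 0.6]
finger_gap: 0.0488
clock: 5.72
tcp_pos: [0.4935, -0.4292, 0.2421]
orientation: [0.004, 0.621, 0.783, -0.003]
wrist_force: [-0.0, -0.9, 0.4]
finger_gap: 0.0854
clock: 6.13
tcp_pos: [0.4937, -0.4293, 0.243]
orientation: [0.004, 0.355, 0.935, -0.004]
wrist_force: [-0.1, 0.2, 0.4]
finger_gap: 0.0858
clock: 6.55
tcp_pos: [0.4939, -0.4294, 0.2436]
orientation: [0.003, 0.055, 0.998, -0.005]
wrist_force: [0.3, -0.1, 0.3]
finger_gap: 0.0854
clock: 6.97
tcp_pos: [0.4939, -0.4294, 0.2437]
orientation: [0.003, 0.056, 0.998, -0.005]
wrist_force: [-0.3, -0.1, -0.4]
finger_gap: 0.0852
[ 0.4939 -0.4294  0.2436] [[-0.9937  0.1119  0.0047]
 [ 0.1119  0.9937 -0.0105]
 [-0.0059 -0.0099 -0.9999]]
749 0.09186785526541202 ((0.49076300859451294, -0.4264524579048157), (0.013947403989732265, 0.04411039501428604), 88.79432678222656)
```

View pics/wrist2.png

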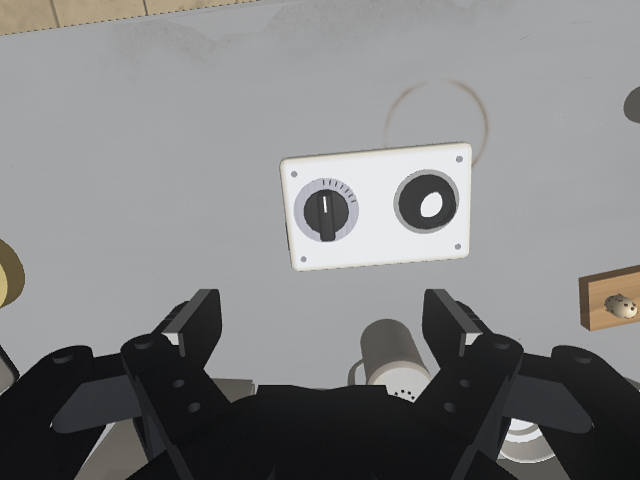

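Switch is back at rest: bar at 88.8° against 88.3° before. The eyecup is at (430,203). Next, over to the tongs.

```bash
python3 -m inch '[[[0.006,0.039,0],-3],[[0.012,0.078,0],-6],[[0.018,0.117,0],-6],[[0.024,0.156,0],-6],[[0.03,0.194,0],-6]]'
python3 -m inch '[[[0.006,0.039,0],-3],[[0.012,0.078,0],-6],[[0.018,0.117,0],-6],[[0.024,0.156,0],-6],[[0.03,0.194,0],-6]]'
python3 -m inch '[[[0.01,0.039,0],0],[[0.02,0.078,0],0],[[0.04,0.117,0],0],[[0.06,0.156,0],0],[[0.07,0.174,0],0]]'
python3 -m inch '[[[0,0,0],0],[[0,0,0],0]]'
cat > tg.py <<'E'
from h import *
def tongs(W):
    "midline fit of the tongs from the wrist points: per-slice arm centres"
    Q=W.reshape(-1,3)
    q=Q[(Q[:,2]>.008)&(Q[:,2]<.03)&(Q[:,0]>.33)&(Q[:,0]<.63)&(Q[:,1]>.08)&(Q[:,1]<.28)]
    return q
E
python3 - <<'E'
from tg import *
im,W=cam("wrist"); save("wrist3.png",im); np.savez("pics/w3.npz",im=im,W=W)
p,R=tool();print(p,R)
q=tongs(W)
for x in np.arange(.34,.62,.015):
    s=q[abs(q[:,0]-x)<.003]
    if len(s): 
        ys=np.sort(s[:,1]); g=np.argmax(np.diff(ys)); print("%.3f"%x,len(s),ys[[0,g,g+1,-1]],s[:,2].max())
T=(W-p)@R; m=(np.nan_to_num(T[...,2],nan=-9)>-.05)&(np.nan_to_num(T[...,2],nan=9)<.02)
if m.any(): print("fingers max tool z",np.nanmax(T[...,2][m]), m.sum())
E
```

```text
clock: 7.43
tcp_pos: [0.4853, -0.2315, 0.2415]
orientation: [0.002, 0.004, 1.0, -0.005]
wrist_force: [1.1, -0.0, 0.6]
finger_gap: 0.0853
clock: 7.85
tcp_pos: [0.4564, -0.0355, 0.2395]
orientation: [0.003, -0.047, 0.999, -0.005]
wrist_force: [0.9, 0.4, 0.3]
finger_gap: 0.0852
clock: 8.27
tcp_pos: [0.3677, 0.1334, 0.2374]
orientation: [0.002, -0.048, 0.999, -0.005]
wrist_force: [-0.5, 0.2, 0.3]
finger_gap: 0.0853
clock: 8.43
tcp_pos: [0.3668, 0.1346, 0.2378]
orientation: [0.003, -0.049, 0.999, -0.005]
wrist_force: [0.3, 0.4, -0.0]
finger_gap: 0.0851
[0.3677 0.1338 0.2378] [[-0.9953 -0.0969  0.0064]
 [-0.097   0.9952 -0.0097]
 [-0.0054 -0.0103 -0.9999]]
0.355 41 [0.1389 0.1461 0.1562 0.1634] 0.012234177092137866
0.370 49 [0.14   0.1505 0.1518 0.1625] 0.01204533278186487
0.385 20 [0.1463 0.1548 0.1593 0.1609] 0.017597820225751404
0.400 13 [0.1447 0.1458 0.1649 0.1674] 0.017877863814939943
0.415 13 [0.1436 0.1448 0.1697 0.1726] 0.017771390728280045
0.430 13 [0.1427 0.1433 0.1748 0.1767] 0.017457040107540706
0.445 13 [0.1412 0.1423 0.1803 0.182 ] 0.01785367295406065
0.460 14 [0.1402 0.1414 0.1844 0.1862] 0.017695631194111355
0.475 11 [0.1395 0.1406 0.19   0.1919] 0.017801199423739533
0.490 13 [0.1404 0.1409 0.1927 0.1938] 0.01867685766755664
0.505 13 [0.1419 0.1424 0.1944 0.1957] 0.018057502792588942
0.520 14 [0.1433 0.1437 0.1963 0.1978] 0.017836288618023333
0.535 17 [0.1447 0.1463 0.1986 0.1996] 0.017536503426610645
0.550 54 [0.1448 0.1503 0.1988 0.2038] 0.02002008053228113
0.565 42 [0.1464 0.1518 0.2005 0.206 ] 0.02049461054504287
0.580 43 [0.1478 0.1546 0.2011 0.2069] 0.020472197454663055
0.595 20 [0.1519 0.1519 0.1531 0.1587] 0.019259087920252216
fingers max tool z -0.012155656917038234 5810
```

View pics/wrist3.png

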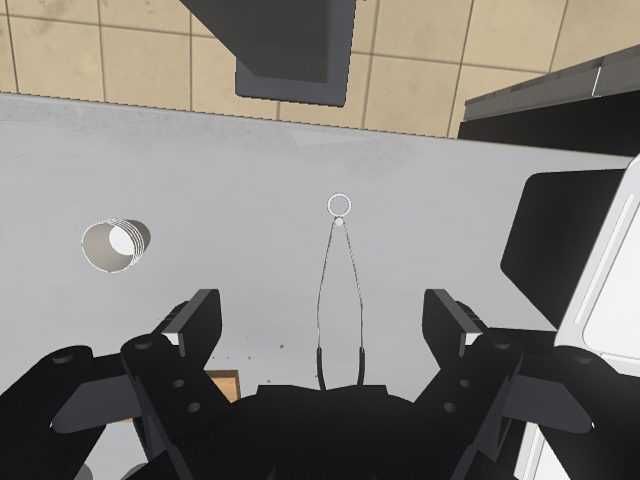

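The wrist view shows the tongs with the hinge at (340,222) and the arms running down to the jaws at (320–362,385). I'm heading for the grip point at (0.527, 0.171), with the tongs' direction at 6.7°.

```bash
python3 -m inch '[[[-0.036,0.004,0.0],-1],[[-0.072,0.01,0.02],-1],[[-0.105,0.015,0.04],-1],[[-0.138,0.02,0.06],-1],[[-0.163,0.023,0.09],-1]]'
python3 -m inch '[[[0,0,0.02],0],[[0,0,0.04],0],[[0,0,0.04],0],[[0,0,0.04],0]]'
python3 - <<'E'
from tg import *
p,R=tool();print(p,R,np.degrees(np.arctan2(R[1,1],R[0,1])))
im,W=cam("wrist");q=tongs(W)
q=q[(q[:,0]<.54)&(q[:,2]<.025)]
for x in np.arange(.36,.54,.015):
    s=q[abs(q[:,0]-x)<.003]
    if len(s): 
        ys=np.sort(s[:,1]); g=np.argmax(np.diff(ys)); print("%.3f"%x,len(s),ys[[0,g,g+1,-1]],(ys[0]+ys[-1])/2)
g=np.array([.527,.1713,-.001]);print(R.T@(g-p))
E
```

```text
clock: 8.9
tcp_pos: [0.5336, 0.1709, 0.1489]
orientation: [0.006, -0.056, 0.998, -0.005]
wrist_force: [1.2, -0.4, 1.3]
finger_gap: 0.0852
clock: 9.23
tcp_pos: [0.5338, 0.169, 0.1075]
orientation: [0.004, -0.055, 0.998, -0.005]
wrist_force: [0.4, 0.3, 1.2]
finger_gap: 0.0854
[0.5338 0.169  0.1075] [[-0.994  -0.1091  0.0085]
 [-0.1092  0.994  -0.0098]
 [-0.0074 -0.0106 -0.9999]] 96.26295605596177
0.390 81 [0.1461 0.1476 0.1606 0.1636] 0.15483940160743287
0.405 72 [0.1447 0.1461 0.1661 0.1686] 0.15661667853757616
0.420 66 [0.1435 0.1449 0.1712 0.1737] 0.15858835059937545
0.435 65 [0.1423 0.1438 0.1762 0.1789] 0.16058894258255546
0.450 60 [0.1412 0.1426 0.1812 0.1835] 0.16235117509320451
0.465 59 [0.1404 0.1417 0.1859 0.1883] 0.164342026775754
0.480 52 [0.1396 0.1408 0.1905 0.1924] 0.16600192598584151
0.495 53 [0.1398 0.1416 0.1932 0.1947] 0.16724247223835462
0.510 50 [0.1419 0.1433 0.1951 0.197 ] 0.1694449695833831
0.525 48 [0.1439 0.1451 0.1971 0.1988] 0.17135478609141913
0.540 18 [0.1459 0.1467 0.1989 0.1999] 0.17288910868717836
[0.0073 0.0042 0.1084]
```

```bash
python3 -m inch '[[[0.004,0.003,0.04],0],[[0.0075,0.004,0.075],0],[[0.0075,0.004,0.09],0],[[0.0075,0.004,0.1],0],[[0.0075,0.004,0.1],0]]'
python3 -m inch '[[[0,0,0.004],0],[[0,0,0.008],0],[[0,0,0.008],0]]'
python3 -m inch '[[[0,0,0],0],[[0,0,0],0],[[0,0,0],0],[[0,0,0],0],[[0,0,0],0]]' 0.32 20
```

```text
clock: 9.7
tcp_pos: [0.5277, 0.1712, 0.0086]
orientation: [0.005, -0.055, 0.998, -0.005]
wrist_force: [0.2, -0.5, -0.5]
finger_gap: 0.0856
clock: 9.95
tcp_pos: [0.529, 0.1713, 0.0016]
orientation: [0.006, -0.055, 0.998, -0.005]
wrist_force: [-0.4, -0.5, 0.4]
finger_gap: 0.0855
clock: 10.37
tcp_pos: [0.529, 0.1713, 0.0018]
orientation: [0.006, -0.055, 0.998, -0.005]
wrist_force: [-0.4, -0.2, 0.0]
finger_gap: 0.0582
```

```bash
cat >> tg.py <<'E'
def prof(zo=0,xs=np.arange(.40,.53,.015)):
    im,W=cam("wrist"); Q=W.reshape(-1,3)
    q=Q[(Q[:,2]>.008+zo)&(Q[:,2]<.024+zo)&(Q[:,0]>.33)&(Q[:,0]<.63)&(Q[:,1]>.12)&(Q[:,1]<.23)]
    for x in xs:
        ys=np.sort(q[abs(q[:,0]-x)<.003][:,1])
        if len(ys)>3: print("%.3f"%x,ys[[0,-1]],ys[-1]-ys[0])
    return im
E
python3 -c "
from tg import *
prof()"
python3 -m inch '[[[0,0,0],0],[[0,0,0],0],[[0,0,0],0]]' 0.35 20
python3 -c "
from tg import *
save('wrist4.png',prof())"
```

```text
0.415 [0.1446 0.1723] 0.027731159896343255
0.430 [0.1425 0.1777] 0.03522886650119639
0.445 [0.1414 0.1822] 0.04072495780623478
0.460 [0.1404 0.1872] 0.04672346358839061
0.475 [0.1398 0.1917] 0.05196847364169754
0.490 [0.1397 0.1942] 0.0545594534151978
0.505 [0.1413 0.1964] 0.05519289556378887
0.520 [0.135  0.2134] 0.0784745767371734
clock: 10.67
tcp_pos: [0.5289, 0.1713, 0.0017]
orientation: [0.006, -0.055, 0.998, -0.005]
wrist_force: [-0.3, -0.6, 0.0]
finger_gap: 0.0557
0.415 [0.1445 0.1723] 0.027793520976202357
0.430 [0.1424 0.1776] 0.035202312271800484
0.445 [0.1414 0.1822] 0.04082130083706956
0.460 [0.1402 0.1872] 0.046994959711883166
0.475 [0.1395 0.1919] 0.05234208089340073
0.490 [0.1396 0.1942] 0.05460575147231117
0.505 [0.1413 0.1963] 0.05501662146276637
0.520 [0.1363 0.212 ] 0.07575758881427705
```

View pics/wrist4.png

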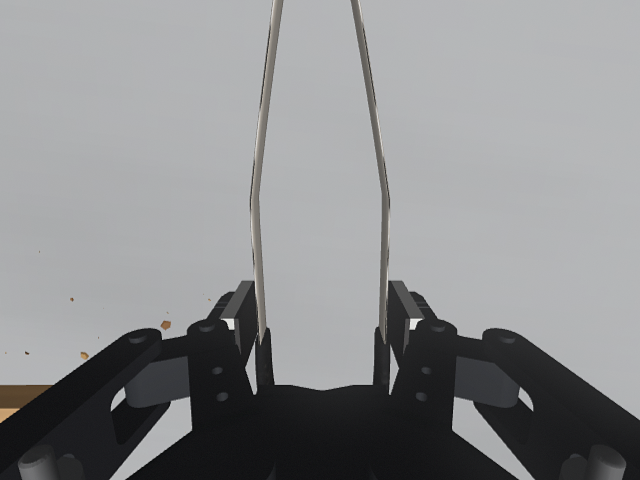

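```bash
python3 -m inch '[[[0,0,0.003],0],[[0,0,0.003],0]]'
python3 -m inch '[[[0,0,0],0],[[0,0,0],0],[[0,0,0],0],[[0,0,0],0]]' 0.39 20
python3 -c "
from tg import *
prof()"
python3 -m inch '[[[0,0,-0.005],0],[[0,0,-0.015],0],[[0,0,-0.03],0],[[0,0,-0.04],0],[[0,0,-0.04],0]]'
python3 -c "
from tg import *
prof(.04)
im,W=cam('wrist');Q=W.reshape(-1,3);q=Q[(Q[:,2]>.035)&(Q[:,1]>.12)&(Q[:,1]<.22)&(Q[:,0]<.51)]
for x in np.arange(.36,.5,.02): print(x,np.median(q[abs(q[:,0]-x)<.004][:,2]))
print(tool())"
```

```text
clock: 10.88
tcp_pos: [0.5287, 0.1712, -0.0018]
orientation: [0.006, -0.055, 0.998, -0.005]
wrist_force: [0.7, -0.1, -0.2]
finger_gap: 0.0554
clock: 11.22
tcp_pos: [0.5289, 0.1712, -0.0014]
orientation: [0.006, -0.055, 0.998, -0.005]
wrist_force: [-2.1, -0.7, 5.2]
finger_gap: 0.0521
0.415 [0.1452 0.1723] 0.027104373341264698
0.430 [0.1429 0.177 ] 0.0341176298068481
0.445 [0.142  0.1817] 0.039768621462927645
0.460 [0.1412 0.1867] 0.045520241608973444
0.475 [0.1406 0.1909] 0.05030160840659123
0.490 [0.1406 0.1932] 0.05259620268652149
0.505 [0.1422 0.1949] 0.0527592407240175
0.520 [0.1377 0.2106] 0.0728882391483161
clock: 11.68
tcp_pos: [0.5303, 0.172, 0.0412]
orientation: [0.008, -0.055, 0.998, -0.005]
wrist_force: [0.9, -1.1, -0.5]
finger_gap: 0.0521
0.415 [0.146  0.1727] 0.026644282581202938
0.430 [0.1439 0.1774] 0.03355311214961315
0.445 [0.1427 0.1818] 0.039126137839483516
0.460 [0.1421 0.1868] 0.044707621402106296
0.475 [0.1413 0.1913] 0.04999572750212944
0.490 [0.1412 0.1938] 0.052540841025387364
0.505 [0.1427 0.1957] 0.053059427760163924
0.520 [0.1387 0.211 ] 0.07225537703535626
0.36 nan
0.38 nan
0.4 nan
0.42000000000000004 0.05353388264566831
0.44000000000000006 0.054801234063510916
0.4600000000000001 0.05495354283977411
0.4800000000000001 0.05520757542048646
0.5000000000000001 0.05474139031563452
(array([0.5289, 0.1717, 0.0392]), array([[-0.9939, -0.109 ,  0.0144],
       [-0.1091,  0.994 , -0.0089],
       [-0.0133, -0.0104, -0.9999]]))
  return _methods._mean(a, axis=axis, dtype=dtype,
  ret = ret.dtype.type(ret / rcount)
```

```bash
cat >> tg.py <<'E'
from scipy.optimize import least_squares
def egg(W,c0):
    Q=W.reshape(-1,3); q=Q[(np.hypot(Q[:,0]-c0[0],Q[:,1]-c0[1])<.022)&(Q[:,2]>.021)&(Q[:,2]<.05)]
    f=lambda c:(np.linalg.norm((q-c)/[.0125,.0125,.0165],axis=1)-1)*.013
    r=least_squares(f,[*c0,.0255],loss="soft_l1",f_scale=.001); return r.x,len(q),np.sqrt(np.mean(r.fun**2))
E
python3 - <<'E'
from tg import *
E0=[(.632,.0205),(.638,-.0395),(.644,-.098)]
for n in("scene","side"):
    W=np.load(f"pics/{n}0.npz")["W"]
    for e in E0:
        try: print(n,egg(W,e))
        except Exception as x: print(n,x)
W=np.load("pics/scene0.npz")["W"]; Q=W.reshape(-1,3)
q=Q[(abs(Q[:,2]-.016)<.004)&(Q[:,0]>.58)&(Q[:,0]<.70)&(Q[:,1]>-.14)&(Q[:,1]<.07)]
print(cv2.minAreaRect(q[:,:2].astype(np.float32)))
E
```

```text
scene (array([0.6306, 0.0208, 0.0254]), 139, np.float64(0.0010251960404037313))
scene (array([ 0.6383, -0.0387,  0.0251]), 126, np.float64(0.001187107359030398))
scene (array([ 0.6457, -0.0984,  0.0256]), 119, np.float64(0.0012191921133259803))
side (array([0.63  , 0.0177, 0.0265]), 70, np.float64(0.0023902790671341072))
side (array([ 0.6373, -0.0408,  0.027 ]), 72, np.float64(0.0026664527782318355))
side (array([ 0.6446, -0.0994,  0.0268]), 80, np.float64(0.0021807330616061254))
((0.6379066705703735, -0.03849410265684128), (0.06915922462940216, 0.17873981595039368), 7.5995707511901855)
```

```bash
python3 -m inch '[[[0,0,-0.015],0],[[0,0,-0.03],0],[[-0.001,-0.02,-0.036],0],[[-0.002,-0.04,-0.036],0],[[-0.003,-0.065,-0.036],0]]'
python3 -m inch '[[[-0.002,-0.025,0],0],[[-0.003,-0.05,0],0],[[-0.005,-0.075,0],0],[[-0.007,-0.1,0],0],[[-0.008,-0.125,0],0]]'
python3 -m inch '[[[-0.001,-0.015,0],0],[[-0.002,-0.03,0],0],[[-0.002,-0.032,0],0],[[-0.002,-0.032,0],0]]'
python3 - <<'E'
from tg import *
p,R=tool();print(p,np.degrees(np.arctan2(R[1,1],R[0,1])),env.get_state()["finger_gap"])
im,W=cam("scene"); save("scene2.png",im[180:360,170:410].repeat(3,0).repeat(3,1))
Q=W.reshape(-1,3)
q=Q[(Q[:,2]>p[2]-.01)&(Q[:,2]<p[2]+.03)&(Q[:,0]>p[0]+.03)&(Q[:,0]<.7)&(abs(Q[:,1]-p[1])<.08)]
print(len(q),q.min(0),q.max(0))
for x in np.arange(p[0]+.035,q[:,0].max(),.008):
    s=q[abs(q[:,0]-x)<.004]; ys=np.sort(s[:,1])
    if len(ys)>3: g=np.argmax(np.diff(ys)); print("%.3f"%x,ys[[0,g,g+1,-1]],np.median(s[:,2]))
E
```

```text
clock: 12.2
tcp_pos: [0.5383, 0.1079, 0.0757]
orientation: [0.007, -0.056, 0.998, -0.005]
wrist_force: [-0.0, -0.5, -1.0]
finger_gap: 0.0524
clock: 12.62
tcp_pos: [0.5597, -0.0165, 0.0761]
orientation: [0.006, -0.056, 0.998, -0.005]
wrist_force: [1.2, -0.5, -1.1]
finger_gap: 0.0524
clock: 12.95
tcp_pos: [0.5648, -0.0487, 0.0756]
orientation: [0.006, -0.055, 0.998, -0.004]
wrist_force: [-0.1, 0.8, -0.2]
finger_gap: 0.0524
[ 0.5648 -0.0487  0.0756] 96.26987139615704 0.05239013356299606
78 [ 0.6072 -0.0647  0.0788] [ 0.6457 -0.0135  0.0962]
0.608 [-0.0647 -0.0647 -0.0151 -0.0137] 0.08327545253704428
0.616 [-0.0151 -0.0145 -0.014  -0.0135] 0.08830454236799357
0.624 [-0.0174 -0.0174 -0.0158 -0.0135] 0.09004525824798171
0.632 [-0.0179 -0.0179 -0.017  -0.0139] 0.090434643655485
0.640 [-0.0589 -0.0553 -0.0207 -0.015 ] 0.09026446514524633
```

View pics/scene2.png

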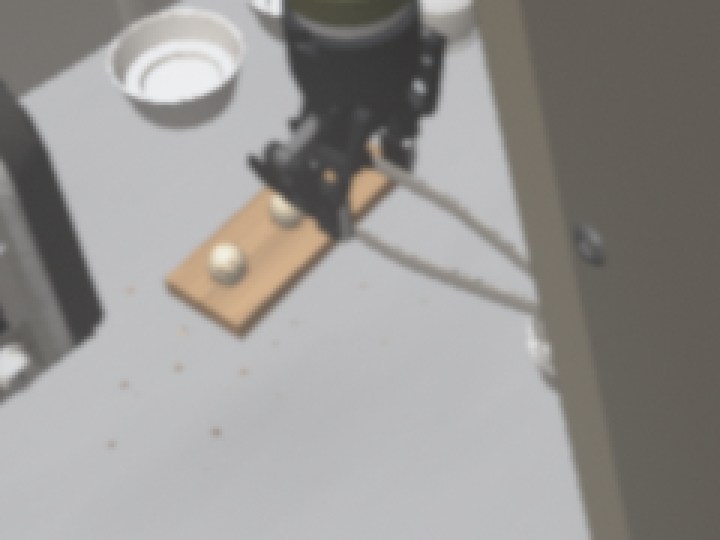

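Run:
```python
from tg import *
p,R=tool()
for n in("scene","side","wrist"):
    im,W=cam(n); Q=W.reshape(-1,3)
    q=Q[(Q[:,2]>p[2]-.005)&(Q[:,2]<p[2]+.025)&(Q[:,0]>.38)&(Q[:,0]<.66)&(abs(Q[:,1]+.05)<.045)]
    print(n,len(q))
    for x in np.arange(.40,.66,.015):
        s=q[abs(q[:,0]-x)<.006]
        if len(s)>4: print("%.3f"%x,len(s),np.percentile(s[:,2],[10,50,90]),s[:,1].min(),s[:,1].max())
```

```text
scene 815
0.430 21 [0.0804 0.0866 0.0915] -0.055892068015068984 -0.05176319463861938
0.445 36 [0.0806 0.0858 0.0919] -0.07392690864170547 -0.04688013437332319
0.460 60 [0.0806 0.0869 0.0932] -0.07562227191907026 -0.04172739528033837
0.475 64 [0.081  0.0875 0.0923] -0.07648312523048187 -0.035950029529215624
0.490 59 [0.0808 0.0871 0.0925] -0.0774437580204536 -0.033184535803092066
0.505 56 [0.0812 0.0869 0.0932] -0.07835045890630767 -0.028087977333716232
0.520 58 [0.0814 0.0872 0.094 ] -0.07909227057986988 -0.02484060180530447
0.535 57 [0.0811 0.0867 0.0929] -0.07854481338312183 -0.023061500748195966
0.550 91 [0.0821 0.0896 0.0978] -0.07659279523343271 -0.006664141570734645
0.565 59 [0.083  0.0917 0.0989] -0.08634861520504593 -0.006804874741227434
0.580 36 [0.0824 0.0887 0.095 ] -0.07342012242063754 -0.06709656037651167
0.610 12 [0.0812 0.0839 0.0876] -0.06444300848835066 -0.01290890765312579
0.625 28 [0.0814 0.0904 0.0953] -0.018000187336902826 -0.01289032544048217
0.640 28 [0.0838 0.0904 0.0939] -0.058016039576693094 -0.01365680556630605
side 982
0.400 16 [0.0852 0.0867 0.0885] -0.09
[... 1440 characters left out ...]
-0.037614745139515265
0.490 645 [0.0831 0.0912 0.094 ] -0.07715808655534115 -0.03327724507210413
0.505 582 [0.083  0.0912 0.0942] -0.07780239977241116 -0.02824528323183485
0.520 554 [0.0829 0.091  0.0942] -0.07841058755921679 -0.025705588798881386
0.535 538 [0.0829 0.0908 0.0943] -0.07715468598573241 -0.02346645955660777
0.550 1001 [0.0846 0.0926 0.0982] -0.07511401749759153 -0.007934009048704387
0.565 848 [0.0851 0.0936 0.0992] -0.08689605368609307 -0.019486029778079332
0.580 889 [0.0847 0.0929 0.0957] -0.07246023624526836 -0.01625747751671424
0.595 584 [0.0868 0.095  0.0967] -0.07101898657399469 -0.015379837179133916
0.610 23 [0.0824 0.0845 0.0882] -0.06451913550855151 -0.01908774037993623
```

```bash
python3 -m inch '[[[-0.0015,0,0.01],0],[[-0.0015,0,0.02],0],[[-0.0015,0,0.03],0],[[-0.0015,0,0.03],0]]'
python3 -m inch '[[[0,0,0.008],0],[[0,0,0.016],0],[[0,0,0.021],0],[[0,0,0.021],0]]'
python3 - <<'E'
from tg import *
p,R=tool();print(p,R)
im,W=cam("side"); save("side2.png",im[215:285,330:430].repeat(7,0).repeat(7,1))
im,W=cam("scene")
for e in[(.631,.0207),(.6457,-.0984)]: print(egg(W,e))
E
```

```text
clock: 13.48
tcp_pos: [0.5645, -0.0462, 0.0431]
orientation: [0.004, -0.057, 0.998, -0.004]
wrist_force: [-0.0, -0.1, -2.1]
finger_gap: 0.0521
clock: 13.82
tcp_pos: [0.5646, -0.0462, 0.0213]
orientation: [0.004, -0.057, 0.998, -0.003]
wrist_force: [0.2, 0.3, -0.1]
finger_gap: 0.0524
[ 0.5646 -0.0462  0.0213] [[-0.9936 -0.1129  0.0074]
 [-0.1129  0.9936 -0.0064]
 [-0.0066 -0.0072 -1.    ]]
(array([0.6306, 0.0209, 0.0255]), 139, np.float64(0.0009492506654832768))
(array([ 0.6457, -0.0984,  0.0255]), 0, np.float64(nan))
  return _methods._mean(a, axis=axis, dtype=dtype,
  ret = ret.dtype.type(ret / rcount)
```

View pics/side2.png

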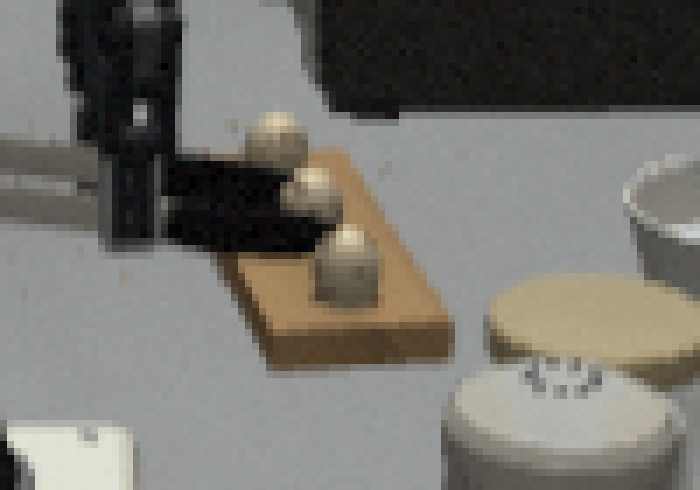

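The side crop shows all three eggs standing and the jaws beside the middle egg (312,195), with the tips only about 6 mm past its centre. I'll advance 7 mm and shift about 2.8 mm sideways before closing.

```bash
python3 -m inch '[[[-0.004,-0.0028,0],0],[[-0.007,-0.0028,0.002],0],[[-0.007,-0.0028,0.002],0],[[-0.007,-0.0028,0.002],0]]'
python3 - <<'E'
from tg import *
p,R=tool();print(p,env.get_state()["wrist_force"])
im,W=cam("scene"); Q=W.reshape(-1,3)
q=Q[(Q[:,2]>.024)&(Q[:,2]<.06)&(Q[:,0]>.59)&(Q[:,0]<.68)&(abs(Q[:,1]+.04)<.045)]
I=im.reshape(-1,3)[(Q[:,2]>.024)&(Q[:,2]<.06)&(Q[:,0]>.59)&(Q[:,0]<.68)&(abs(Q[:,1]+.04)<.045)]
d=q[I.max(1)<70]; b=q[I.max(1)>110]
print("dark",len(d),d[:,0].max())
for x in np.arange(.62,.665,.006):
    s=d[abs(d[:,0]-x)<.003]; ys=np.sort(s[:,1])
    if len(ys)>2: g=np.argmax(np.diff(ys)); print("%.3f"%x,ys[[0,g,g+1,-1]],s[:,2].max())
m=np.zeros_like(W); 
print(egg(np.where((im.max(-1)>100)[...,None],W,np.nan),(.638,-.039)))
E
```

```text
clock: 14.25
tcp_pos: [0.5729, -0.0488, 0.0202]
orientation: [0.004, -0.056, 0.998, -0.004]
wrist_force: [1.7, 0.0, 1.0]
finger_gap: 0.0523
[ 0.5729 -0.0488  0.0202] [1.7381 0.0065 1.0205]
dark 16 0.6357680828562843
0.626 [-0.0158 -0.0158 -0.0151 -0.0151] 0.033992455311744746
0.632 [-0.0178 -0.0178 -0.0166 -0.0156] 0.033673297700648384
(array([ 0.6376, -0.0364,  0.0254]), 26, np.float64(0.0021031348137189577))
```

```bash
python3 -m inch '[[[0,0,0],0],[[0,0,0],0],[[0,0,0],0]]' 0.44 20
python3 -m inch '[[[0,0,0],0],[[0,0,0],0],[[0,0,0],0]]' 0.47 20
python3 -m inch '[[[0,0,0],0],[[0,0,0],0],[[0,0,0],0]]' 0.5 20
python3 -m inch '[[[0,0,0],0],[[0,0,0],0],[[0,0,0],0]]' 0.53 20
python3 -c "
from tg import *
im,W=cam('side'); save('side3.png',im[215:285,330:430].repeat(7,0).repeat(7,1))"
```

```text
clock: 14.55
tcp_pos: [0.5733, -0.0486, 0.0207]
orientation: [0.005, -0.056, 0.998, -0.004]
wrist_force: [0.3, 1.9, 4.9]
finger_gap: 0.0481
clock: 14.8
tcp_pos: [0.5735, -0.0486, 0.0211]
orientation: [0.005, -0.057, 0.998, -0.004]
wrist_force: [-0.5, -0.7, 5.6]
finger_gap: 0.0456
clock: 15.05
tcp_pos: [0.5737, -0.0484, 0.0214]
orientation: [0.005, -0.057, 0.998, -0.004]
wrist_force: [-0.0, 1.2, 6.5]
finger_gap: 0.0429
clock: 15.3
tcp_pos: [0.5737, -0.0483, 0.0215]
orientation: [0.005, -0.057, 0.998, -0.004]
wrist_force: [-0.2, 0.7, 4.9]
finger_gap: 0.043
```

View pics/side3.png

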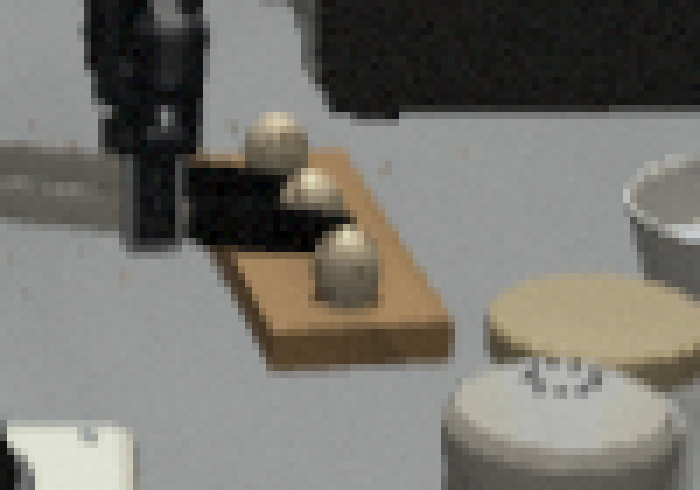

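The gap stopped at 43 mm although 40 mm was commanded, so the tongs are on the egg; the side view shows it upright between the jaws at (312,190). Lifting now.

```bash
python3 -m inch '[[[0,0,-0.003],0],[[0,0,-0.006],0],[[0,0,-0.01],0],[[0,0,-0.014],0],[[0,0,-0.02],0]]' 0.56 20
python3 -m inch '[[[0,0,-0.012],0],[[0,0,-0.03],0],[[0,0,-0.05],0],[[0,0,-0.07],0],[[0,0,-0.09],0]]'
python3 -m inch '[[[0,0,-0.005],0],[[0,0,-0.005],0]]'
python3 - <<'E'
from tg import *
p,R=tool();print(p,R)
im,W=cam("side"); save("side4.png",im[150:285,300:430].repeat(4,0).repeat(4,1))
ims,Ws=cam("scene")
np.savez("pics/lift.npz",a=im,b=W,c=ims,d=Ws)
for e in[(.631,.0207),(.6457,-.0984)]:
  for w in (W,Ws):
    try: print(egg(w,e))
    except Exception: pass
E
```

```text
clock: 15.77
tcp_pos: [0.5729, -0.0482, 0.0413]
orientation: [0.005, -0.057, 0.998, -0.004]
wrist_force: [-0.8, 0.1, -1.8]
finger_gap: 0.043
clock: 16.18
tcp_pos: [0.5718, -0.0476, 0.1326]
orientation: [0.005, -0.057, 0.998, -0.004]
wrist_force: [0.1, 0.2, -2.1]
finger_gap: 0.043
clock: 16.35
tcp_pos: [0.5732, -0.0479, 0.1399]
orientation: [0.007, -0.057, 0.998, -0.004]
wrist_force: [-0.2, -0.5, -1.7]
finger_gap: 0.043
[ 0.5732 -0.0479  0.1399] [[-0.9935 -0.1131  0.0142]
 [-0.1132  0.9935 -0.0077]
 [-0.0132 -0.0093 -0.9999]]
(array([0.631 , 0.0187, 0.0274]), 68, np.float64(0.0028106911881296145))
(array([0.6305, 0.0207, 0.0259]), 137, np.float64(0.001052373062500281))
(array([ 0.645 , -0.1008,  0.0256]), 80, np.float64(0.0023997680425579503))
(array([ 0.6462, -0.0984,  0.0253]), 36, np.float64(0.0011018125747554771))
```

View pics/side4.png

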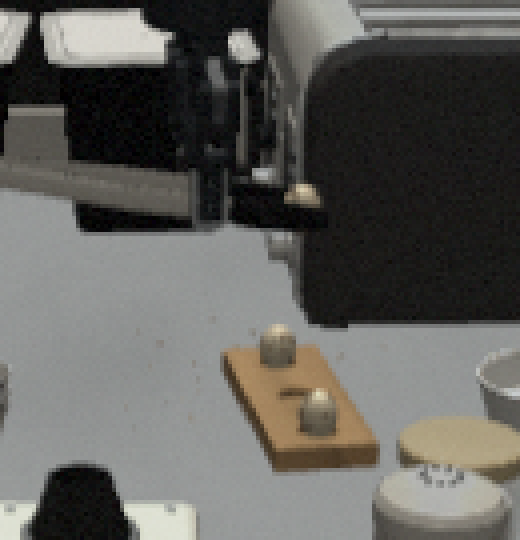

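The side crop shows the egg held in the jaws at (303,195), with the other two standing at (278,345) and (318,412). Checking pitch and the egg's position in the tool frame.

```bash
cat >> tg.py <<'E'
def held(n="wrist"):
    p,R=tool(); im,W=cam(n)
    L=(W-p)@R   # tool coords: -x towards jaws
    Q=L.reshape(-1,3); I=im.reshape(-1,3).astype(int)
    a=Q[(Q[:,0]>.02)&(Q[:,0]<.12)&(abs(Q[:,1])<.04)&(Q[:,2]>-.03)&(Q[:,2]<.01)]
    for x in np.arange(.02,.12,.015):
        s=a[abs(a[:,0]-x)<.006]
        if len(s)>8: print(n,"%.3f"%x,len(s),"top z",np.percentile(s[:,2],[8]),"mid y",(s[:,1].min()+s[:,1].max())/2)
    k=(Q[:,0]<-.045)&(Q[:,0]>-.11)&(abs(Q[:,1])<.03)&(Q[:,2]>-.04)&(Q[:,2]<.01)
    e=Q[k&(I.max(1)>100)&(I[:,0]>I[:,2]+8)]
    if len(e)>5: print(n,"egg px",len(e),np.median(e,0),e.min(0),e.max(0))
    d=Q[k&(I.max(1)<60)]
    for x in np.arange(-.09,-.045,.01):
        s=d[abs(d[:,0]-x)<.005]
        if len(s)>4: print(n,"jaw %.3f"%x,len(s),"top",np.percentile(s[:,2],8),"bot",np.percentile(s[:,2],92),"y",s[:,1].min(),s[:,1].max())
    return e
E
python3 - <<'E'
from tg import *
for n in("wrist","scene","side"): held(n)
E
```

```text
wrist 0.020 285 top z [-0.0262] mid y 0.00030636975275785856
wrist 0.035 617 top z [-0.0286] mid y 0.00038974083726702954
wrist 0.050 405 top z [-0.0296] mid y 0.0005537185601274166
wrist 0.065 283 top z [-0.0293] mid y 0.0006029324015648218
wrist 0.080 220 top z [-0.0295] mid y 0.0005559357227279751
wrist 0.095 155 top z [-0.0298] mid y 0.0008171935490969336
wrist 0.110 28 top z [-0.0297] mid y 0.0009203328262832383
wrist jaw -0.050 12 top -0.0028420653632412933 bot 0.002824105394532324 y -0.016662603187078236 0.016101806459114715
scene 0.020 31 top z [-0.0255] mid y 0.0014030448976280144
scene 0.035 66 top z [-0.0275] mid y 0.001257101155714705
scene 0.050 60 top z [-0.0294] mid y 0.001715176771977545
scene 0.065 51 top z [-0.029] mid y 0.001282262615782532
scene 0.080 38 top z [-0.0293] mid y 0.0018642019861461866
scene 0.095 21 top z [-0.029] mid y 0.0016698614171186833
scene 0.110 14 top z [-0.0293] mid y 0.0013581111961694908
side 0.020 24 top z [-0.0266] mid y -0.0009788523592670316
side 0.035 47 top z [-0.0284] mid y -0.0022639736452764545
side 0.050 42 top z [-0.0292] mid y -0.0013215517915996892
side 0.065 29 top z [-0.029] mid y -0.002246739475921248
side 0.080 17 top z [-0.0289] mid y -0.001325388216647197
side 0.095 10 top z [-0.029] mid y -0.017103755975939744
side egg px 29 [-0.064  -0.009  -0.0153] [-0.0745 -0.0147 -0.0217] [-0.0541 -0.0008 -0.0083]
side jaw -0.080 5 top -0.005546385245492081 bot 0.0033941825942791198 y -0.018775249874041874 -0.009544775802953032
side jaw -0.070 20 top -0.009585689683153884 bot 0.0030315081828905257 y -0.024058649074728655 -0.014051344228018868
side jaw -0.060 24 top -0.011292873515496253 bot 0.0031945581423282335 y -0.024752825447570098 0.021460936786782833
side jaw -0.050 40 top -0.013671956342984903 bot 0.0004585605727625355 y -0.02644637995898675 0.02145772660062867
```

```bash
cat > pit.py <<'E'
from tg import *
def pitch():
    p,R=tool(); im,W=cam("wrist"); Q=W.reshape(-1,3)
    L=(Q-p)@R
    m=(L[:,0]>.02)&(L[:,0]<.13)&(abs(L[:,1])<.04)&(L[:,2]>-.07)&(L[:,2]<.02)
    xs=[];zs=[]
    for x in np.arange(.03,.11,.01):
        s=Q[m&(abs(L[:,0]-x)<.004)]
        if len(s)>8: xs.append(x);zs.append(np.percentile(s[:,2],88))
    c=np.polyfit(xs,zs,1); print("tips-down pitch deg",np.degrees(np.arctan(c[0])),"arm top z at tcp",c[1],"tcp",p,"rel",c[1]-p[2],zs)
    return c
if __name__=="__main__":
    pitch(); d=np.load("pics/lift.npz"); p,R=tool()
    for W,im in((d["b"],d["a"]),(d["d"],d["c"])):
        L=(W-p)@R; k=(L[...,0]<-.03)&(L[...,0]>-.11)&(abs(L[...,1])<.035)&(L[...,2]>-.05)&(L[...,2]<.03)
        I=im.astype(int); e=k&(I[...,0]>I[...,2]+8)&(I.max(-1)>90)
        print(e.sum(), W[e].min(0) if e.any() else 0, W[e].max(0) if e.any() else 0)
        j=W[k&(I.max(-1)<60)]; print(len(j),np.polyfit(j[:,0],j[:,2],1),j.min(0),j.max(0))
E
python3 pit.py
```

```text
tips-down pitch deg 10.340871133914094 arm top z at tcp 0.15771860034530077 tcp [ 0.5707 -0.0473  0.136 ] rel 0.021722617619921364 [np.float64(0.1631321278401712), np.float64(0.16492892056058292), np.float64(0.16700920849905965), np.float64(0.16864407022570224), np.float64(0.17051933448582365), np.float64(0.17237600071376827), np.float64(0.174144969527036), np.float64(0.1758774218537914)]
34 [ 0.6258 -0.0654  0.1512] [ 0.6462 -0.0385  0.1609]
168 [-0.2435  0.2997] [ 0.5992 -0.0766  0.1347] [ 0.6512 -0.0195  0.1605]
0 0 0Traceback (most recent call last):
  File "pit.py", line 18, in <module>
    j=W[k&(I.max(-1)<60)]; print(len(j),np.polyfit(j[:,0],j[:,2],1),j.min(0),j.max(0))
                                        ~~~~~~~~~~^^^^^^^^^^^^^^^^^
    raise TypeError("expected non-empty vector for x")
TypeError: expected non-empty vector for x
```

The tongs are pitched about 10° tips-down, but the egg's height relative to the tool hasn't changed, so it was probably clamped that way and is still upright. I'll move slowly to the lamp, closer to the side camera, and check there.

```bash
python3 -m inch '[[[0.006,-0.009,-0.002],0],[[0.016,-0.024,-0.004],0],[[0.027,-0.041,-0.006],0],[[0.038,-0.058,-0.006],0],[[0.049,-0.075,-0.006],0]]'
python3 -m inch '[[[0.011,-0.017,0],0],[[0.022,-0.034,0],0],[[0.033,-0.051,0],0],[[0.044,-0.068,0],0],[[0.055,-0.085,0],0]]'
python3 -m inch '[[[0.011,-0.017,0],0],[[0.022,-0.034,0],0],[[0.033,-0.051,0],0],[[0.042,-0.064,0],0],[[0.048,-0.073,0],0]]'
python3 -m inch '[[[0.006,-0.009,0],0],[[0.009,-0.014,0],0],[[0.009,-0.014,0],0],[[0.009,-0.014,0],0]]'
python3 - <<'E'
from tg import *
from pit import pitch
pitch(); p,R=tool();print(p,R)
im,W=cam("side"); ims,Ws=cam("scene")
np.savez("pics/l2.npz",a=im,b=W,c=ims,d=Ws)
a=cv2.resize(im[205:335,270:370],None,fx=4.5,fy=4.5,interpolation=cv2.INTER_CUBIC)
b=cv2.resize(ims[120:250,380:450],None,fx=4.5,fy=4.5,interpolation=cv2.INTER_CUBIC)
save("lamp1.png",np.hstack([a,b]))
for W_ in(np.load("pics/scene0.npz")["W"],np.load("pics/side0.npz")["W"]):
    Q=W_.reshape(-1,3); q=Q[(abs(Q[:,2]-.086)<.004)&(np.hypot(Q[:,0]-.491,Q[:,1]+.326)<.03)]
    print(len(q),cv2.minEnclosingCircle(q[:,:2].astype(np.float32)))
E
```

```text
clock: 17.07
tcp_pos: [0.5295, -0.1285, 0.1419]
orientation: [0.003, -0.057, 0.998, -0.003]
wrist_force: [0.1, -1.6, -1.0]
finger_gap: 0.0431
clock: 17.48
tcp_pos: [0.4831, -0.2203, 0.1417]
orientation: [0.002, -0.057, 0.998, -0.003]
wrist_force: [-0.1, 0.8, -1.8]
finger_gap: 0.0433
clock: 17.9
tcp_pos: [0.4421, -0.2999, 0.1415]
orientation: [0.002, -0.056, 0.998, -0.003]
wrist_force: [0.9, 0.4, -0.9]
finger_gap: 0.0427
clock: 18.23
tcp_pos: [0.4347, -0.3147, 0.1414]
orientation: [0.002, -0.056, 0.998, -0.003]
wrist_force: [-0.1, 0.1, -1.1]
finger_gap: 0.0431
tips-down pitch deg 10.517456063083879 arm top z at tcp 0.16306528638743364 tcp [ 0.4347 -0.3147  0.1414] rel 0.0216473425791604 [np.float64(0.16859330483591922), np.float64(0.17040025745508944), np.float64(0.17248194459695074), np.float64(0.174226899491044), np.float64(0.17602306405580753), np.float64(0.17797145222281435), np.float64(0.1798597942374912), np.float64(0.18150575505957886)]
[ 0.4348 -0.3143  0.1415] [[-0.9937 -0.1116  0.0042]
 [-0.1116  0.9937 -0.0051]
 [-0.0036 -0.0056 -1.    ]]
78 ((0.4921039044857025, -0.3249581456184387), 0.018234966322779655)
84 ((0.49250727891921997, -0.3307725489139557), 0.02041427046060562)
```

View pics/lamp1.png

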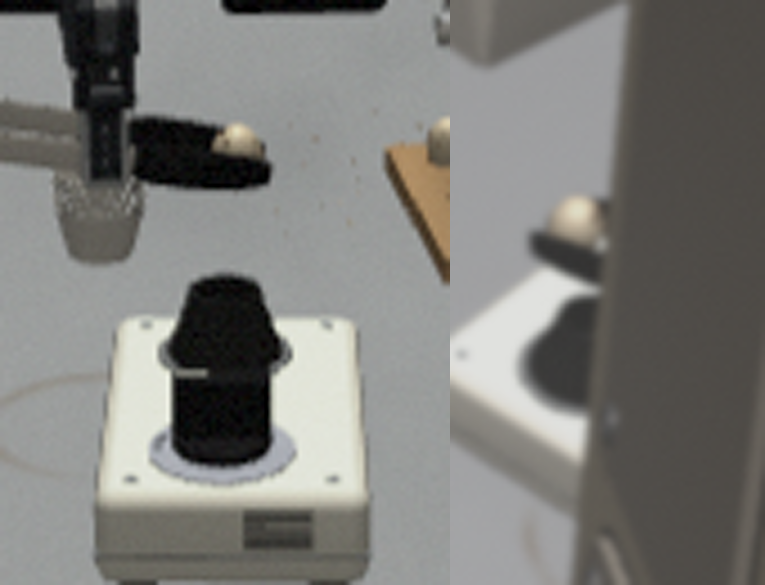

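Run:
```python
from tg import *
d=viewer.read_camera("side");f=240/np.tan(np.radians(d["vertical_fov"])/2);C=np.array(d["R"]);t=np.array(d["t"])
def pr(X): c=C@X+t; return np.array([f*c[0]/c[2]+d["cx"],f*c[1]/c[2]+d["cy"]])
print("cam",-C.T@t)
for n,p,h,hw in(("side2",(.5646,-.0462,.0213),.011,.026),("side3",(.5737,-.0484,.0215),.0125,.0215),("side4",(.5732,-.0479,.1399),.0142,.0215)):
    for pit in(0,5,10):
        o=[]
        for x in(.03,.07):
            X=np.array(p)+x*np.array([-.9936,-.113,0])+hw*(1 if 0 else 1)*np.array([.113,-.9936,0])*(1-x*2)+np.array([0,0,h+.0075+x*np.tan(np.radians(pit))])
            o.append(pr(X))
        print(n,pit,o[0],o[1],"slope",(o[0]-o[1])[1]/(o[0]-o[1])[0])
for n,k,(u0,v0) in(("side2",7,(330,215)),("side3",7,(330,215)),("side4",4,(300,150))):
    im=cv2.imread(f"pics/{n}.png")[k//2::k,k//2::k].astype(int)
    print(n)
    for u in(range(330,350,3) if k==7 else range(300,347,6)):
        col=im[:,u-u0].sum(1)//3; print(u,list(col[(15 if k==7 else 35):(40 if k==7 else 60)]))
```

```text
cam [ 0.4847 -1.4865  0.6028]
side2 0 [336.2997 244.5597] [320.7437 244.9998] slope -0.02828852644706972
side2 5 [336.3073 243.6097] [320.7391 242.7777] slope 0.05344266714193473
side2 10 [336.315  242.6438] [320.7344 240.5147] slope 0.1366474975272122
side3 0 [339.6305 243.6385] [324.1128 244.1278] slope -0.03153495998445509
side3 5 [339.6401 242.6887] [324.113 241.906] slope 0.05041053011691903
side3 10 [339.6499 241.7231] [324.1133 239.6433] slope 0.13386340758947657
side4 0 [339.8765 198.8903] [323.9143 199.298 ] slope -0.02553862970742855
side4 5 [339.8866 197.8851] [323.9143 196.946 ] slope 0.058795679878603846
side4 10 [339.8968 196.863 ] [323.9142 194.5505] slope 0.14468664739244713
side2
330 [np.int64(146), np.int64(144), np.int64(145), np.int64(144), np.int64(119), np.int64(94), np.int64(87), np.int64(85), np.int64(84), np.int64(98), np.int64(126), np.int64(118), np.int64(98), np.int64(89), np.int64(88), np.int64(87), np.int64(114), np.int64(138), np.int64(144), np.int64(147), np.int64(144), np.int64(146), np.int64(147), np.int64(148), np.int64(148)]
333 [np.int64(144), np.
[... 6930 characters left out ...]
336 [np.int64(12), np.int64(6), np.int64(5), np.int64(2), np.int64(13), np.int64(6), np.int64(13), np.int64(62), np.int64(85), np.int64(88), np.int64(89), np.int64(97), np.int64(98), np.int64(92), np.int64(90), np.int64(89), np.int64(87), np.int64(73), np.int64(39), np.int64(2), np.int64(10), np.int64(6), np.int64(32), np.int64(121), np.int64(150)]
342 [np.int64(5), np.int64(13), np.int64(0), np.int64(16), np.int64(6), np.int64(4), np.int64(8), np.int64(18), np.int64(77), np.int64(93), np.int64(88), np.int64(87), np.int64(83), np.int64(90), np.int64(93), np.int64(89), np.int64(88), np.int64(83), np.int64(56), np.int64(14), np.int64(0), np.int64(9), np.int64(54), np.int64(127), np.int64(152)]
```

```bash
cat > eg.py <<'E'
from tg import *
def eggheld(im,W,p,off=(.0643,.0093,.0045)):
    c0=np.array(p)+off; Q=W.reshape(-1,3); I=im.reshape(-1,3).astype(int)
    k=(np.linalg.norm(Q-c0,axis=1)<.028)&(I[:,0]>I[:,2]+8)&(I.max(1)>90)
    q=Q[k]
    if len(q)<8: return "few",len(q)
    f=lambda c:(np.linalg.norm((q-c)/[.0125,.0125,.0165],axis=1)-1)*.013
    r=least_squares(f,c0,loss="soft_l1",f_scale=.001)
    return r.x, r.x-p, len(q), np.sqrt(np.mean(r.fun**2)), q.max(0)
E
python3 - <<'E'
from eg import *
d=np.load("pics/l2.npz");p,R=tool();print(p)
print(eggheld(d["a"],d["b"],p));print(eggheld(d["c"],d["d"],p))
E
```

```text
[ 0.4351 -0.3141  0.1416]
(array([ 0.498 , -0.311 ,  0.1446]), array([0.063 , 0.0031, 0.003 ]), 56, np.float64(0.0019996811446300546), array([ 0.5088, -0.3046,  0.1615]))
(array([ 0.4992, -0.3069,  0.145 ]), array([0.0641, 0.0073, 0.0034]), 115, np.float64(0.0026069321332975533), array([ 0.5087, -0.2883,  0.1622]))
```

```bash
python3 -m inch '[[[0.002,-0.005,0.002],0],[[0.005,-0.011,0.006],0],[[0.008,-0.016,0.012],0],[[0.0084,-0.0182,0.018],0],[[0.0084,-0.0182,0.022],0]]'
python3 -m inch '[[[0,0,0.002],0],[[0,0,0.004],0],[[0,0,0.005],0],[[0,0,0.005],0],[[0,0,0.005],0]]'
python3 - <<'E'
from eg import *
from pit import pitch
p,R=tool();print(p)
S={}
for n in("side","scene"):
    im,W=cam(n); S[n]=im; print(n,eggheld(im,W,p,(.0637,.006,.0035)))
    Q=W.reshape(-1,3); q=Q[(abs(Q[:,2]-.086)<.004)&(np.hypot(Q[:,0]-.492,Q[:,1]+.327)<.03)]
    print("rim",len(q),q[:,:2].mean(0))
pitch()
im=S["side"]; save("final.png",cv2.resize(im[215:325,270:370],None,fx=5,fy=5,interpolation=cv2.INTER_CUBIC))
E
```

```text
clock: 18.85
tcp_pos: [0.4283, -0.3338, 0.1184]
orientation: [0.002, -0.056, 0.998, -0.003]
wrist_force: [-0.5, 0.2, -2.6]
finger_gap: 0.0433
clock: 19.27
tcp_pos: [0.4285, -0.3337, 0.1135]
orientation: [0.002, -0.056, 0.998, -0.003]
wrist_force: [-0.3, 1.1, -1.4]
finger_gap: 0.0428
[ 0.4285 -0.3337  0.1135]
side (array([ 0.4914, -0.3287,  0.1168]), array([0.0629, 0.005 , 0.0033]), 58, np.float64(0.0022436967228375176), array([ 0.5022, -0.3226,  0.1347]))
rim 77 [ 0.4928 -0.3315]
scene (array([ 0.4925, -0.3257,  0.1164]), array([0.064 , 0.008 , 0.0028]), 49, np.float64(0.002198809484107645), array([ 0.5042, -0.3077,  0.1344]))
rim 37 [ 0.4975 -0.3143]
tips-down pitch deg 10.57988788948053 arm top z at tcp 0.13536077361677734 tcp [ 0.4285 -0.3338  0.1137] rel 0.021656449698804286 [np.float64(0.14085402010136455), np.float64(0.14273653366498182), np.float64(0.1447933601533598), np.float64(0.14669967899345498), np.float64(0.14854906528046521), np.float64(0.15034495810769624), np.float64(0.15209595858239328), np.float64(0.15393905675116598)]
```

View pics/final.png

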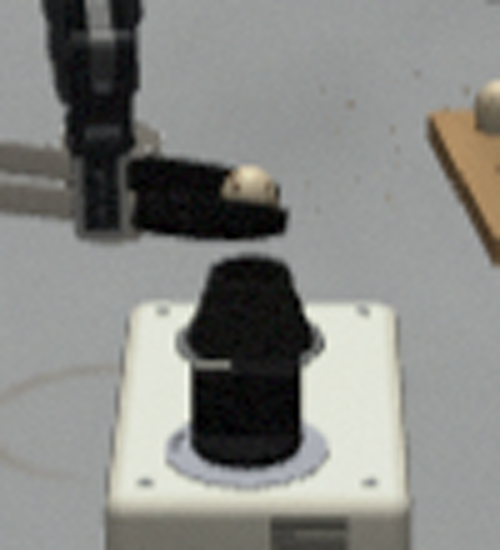

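The side view shows the egg at (251,190) centred over the rim at (252,262), with clear air below. The fits put its underside about 14 mm above the rim. I'll let it settle and hand in.

```bash
python3 -m inch '[[[0,0,0],0],[[0,0,0],0],[[0,0,0],0],[[0,0,0],0],[[0,0,0],0]]'
python3 - <<'E'
from eg import *
p,R=tool();im,W=cam("side");print(eggheld(im,W,p,(.0637,.006,.0035)))
for e in[(.631,.0187),(.645,-.1)]: print(egg(W,e))
print(abs(env.get_state()["qvel"]).max()); print(env.hand_in())
E
```

```text
clock: 19.83
tcp_pos: [0.4286, -0.3338, 0.1137]
orientation: [0.002, -0.056, 0.998, -0.003]
wrist_force: [0.1, -0.2, -1.1]
finger_gap: 0.0433
(array([ 0.4917, -0.3311,  0.1168]), array([0.0631, 0.0027, 0.0031]), 58, np.float64(0.0022089295019102327), array([ 0.5021, -0.3277,  0.135 ]))
(array([0.6301, 0.0187, 0.0265]), 71, np.float64(0.002647416690463388))
(array([ 0.645 , -0.1004,  0.0275]), 81, np.float64(0.002440561388529998))
0.0017384275193414725
the job is handed in; nothing more can be done
None
```

I handed the job in with the middle egg held in the tongs over the eyecup, at about 20 s of the 59 s allowed.

- **Switch:** I twisted it clockwise until the yaw torque jumped to 1.46 N·m, after about 78° of tool turn, then let go. About 2 s later its bar read 88.8°, against 88.3° before, so it sprang back.
- **Egg:** The tongs closed at 20 N and stopped on the egg with the fingers 43 mm apart. The last check put the egg within about 2 mm of the rim's centre, its underside about 14 mm above the rim and the arm still.
- **Things around:** The other two eggs measured in their original places and standing. I did not check the jar, shaker and cups again at the end.

**Unsure or in disagreement:**
- **Egg tilt:** The wrist camera shows the tongs pitched about 10° tips-down in the gripper. Side images before and after the lift match, and the egg's height relative to the tool did not change. The egg therefore looks upright as it was clamped, but I could not measure its tilt finely.
- **Camera bias:** The scene and side cameras differ by 3–6 mm in y, so I centred the egg on the rim using the difference within each camera.
- **Rim re-check:** The last scene-camera reading of the rim was off, because the rim was partly hidden by then. I used the earlier readings.
- **Picture budget:** I viewed 12 pictures against a budget of 10.

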